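# Free the sagging bolt of the reagent cage and hold its gate ajar

## Robot

A 6-joint arm with a two-finger parallel gripper is mounted at the origin on a cart in front of the work surface, level with it; the furniture and walls round the work are solid. World frame = base frame: x ahead of the robot, y to its left, z up, the work surface at z = 0. Lengths are in mm, angles in degrees, forces in N, time in s.
With the tool pointing down it reaches from about 300 to 850 mm from the base axis. Payload 4.2 kg.
Tool frame: the origin (TCP) lies midway between the tips of the shut fingers; the grasp point (between the pads) lies 19 mm behind it; z points along the fingers, y is the line along which they close (so a half turn about z gives the same grasp; the last joint's range is limited). The gripper opens to 91 mm and grips with 3 to 60 N. Pads are 32 mm wide; open, the fingers measure 118 mm over their backs; the gripper's body (76 mm by 178 mm) begins 60 mm behind the grasp point.
Start: joints at [-68.812, 18.312, 89.639, -0, 72.044, -1.146], TCP at [218.506, -531.882, 213.976] pointing down, gripper open.
Joint ranges: [-177.97, 177.97], [-48.28, 115.42], [12.27, 149.76], [-77.06, 257.06], [2.81, 150.46], [-146.56, 146.56]. Speed limits (degrees/s): [147.25, 147.25, 180, 180, 180, 180].

## Interface

Orientations are given as [roll, pitch, yaw] about the fixed x, y, z axes, in that order (R = Rz(yaw) Ry(pitch) Rx(roll)).
In Python, from workcell import env gives the robot as it stands.
- The arm moves only by the shell command python3 -m jog 'ROWS' [FORCE]. ROWS is a JSON object of lists of equal length, an entry for each row: "jaw": the finger opening in mm, from 0 to 91.2; "slide": the shift along the tool's x, y, z in units of 30 mm (1.0 is 30 mm), a list of three; "spin": the turn about the tool's z in units of 8 degrees (1.0 is 8 degrees). In form: {"jaw": [jaw, ...], "slide": [[dx, dy, dz], ...], "spin": [spin, ...]}. A call has 1 to 10 rows; each row shifts and turns the commanded pose from where the row before left it, along the tool's axes as they then stand; what a row does not reach is not made up. A row lasts 1/10 s, in which the tool goes at most 50 mm and 8.59 degrees, less where a joint would pass 70% of its speed; a pose out of reach is approached as far as the arm can. A call is refused whole if a number of a shift passes 1 or a number of a turn 1, either way. A call with a gripper value outside its range is refused whole. The fingers move at their own pace and stop on an object; FORCE is the grip in N (left out, the last holds). Time passes only in rows, so rows that do not move let the fingers close. It gives the time, the measured TCP pose, the force, the opening and the grip force at its end, in the units of the state.
- env.state(): the state, without advancing time (a new reading comes with each control period).
- env.grab_frame(name): name is "scene" or "side" or "wrist"; returns the picture (384x512x3 uint8, red, green, blue); there is no depth.
- env.camera_model(name): a dict with "fx", "fy", "cx", "cy" (pixels), "camera_from_world" (4x4, takes a point from world to camera coordinates). Camera axes: x right, y up, looking along -z (the intrinsics and any distortion apply to the point x, -y, -z); pixel columns grow to the right and rows downward; lengths in mm; the calibration is good to about 2 mm. A picture is of the moment at which its call begins: read the wrist's pose just before it. camera_model takes no time and is no camera call; for the wrist camera it gives the pose at the moment of the call.
- env.job_done(): hands the job in; it is judged then, once.
The state is a dict: "time_s": time; "qpos": joint angles; "qvel": joint speeds; "effort": joint torques, N m; "ee_pos": TCP position; "ee_rot": TCP orientation; "force": force on the tool from outside, world axes, zero at the start; "torque": the same for the moment, N m; "gripper_width": finger opening in mm; "gripper_force": force on a finger pad.
Only numpy, scipy, OpenCV 4.12 (cv2) and the standard library are available. Lean on these libraries where they do the work, as an engineer would, in place of code of your own. Each camera call takes 0.05 s, during which the arm holds its last target. There are 200 camera calls.

## Task

The gate of the small wire reagent cage is shut by a barrel bolt that has sagged in its worn guides, so its turned-down nose hooks behind the bent lip of the keeper: lift the bolt by its black upright knob to clear the lip while drawing it towards the hinge side, without forcing it through the keeper. Then swing the gate towards you to about 30 degrees open and finish while still holding it there with the fingers, at rest and with the bolt drawn, since the gate's spring would shut it again and a colleague wants to reach in. Do not open it wide, and do not push about or knock over the jars, vials, beaker and meter.

Things in the scene. Friction and masses are not known exactly. Their poses are not given: they have to be found in the camera images.
- cage: Grey steel and wire reagent cage fixed to the worktop, 170 deep (x) x 300 wide (y) x 170 mm high, with a wire roof. Origin: centre of its underside. Its x axis points from the gate in its front to the back, y to the left (hinge side, seen from in front), z up. Its front faces the robot, turned by up to 20 degrees.
- gate: Wire gate filling the cage's front, 253 mm from hinge (left, cage +y) to free edge, 5 mm thick; solid top rail 116 to 168 mm above the worktop. Origin: on the hinge axis at worktop height; closed, its axes are the cage's. Opens towards the robot (free edge towards cage -x). A spring pulls it shut: 0.2 N m when closed, 0.33 N m at 30 degrees.
- gate_swing (a joint): Opening angle of the gate in rad: 0 closed, growing as it opens towards the robot, up to 1.6. It always springs back to 0 when let go.
- bolt_draw (a joint): Draw of the bolt in m: 0 shut (nose in keeper), 0.040 fully drawn; grows as the bolt slides along the gate towards the hinge (gate +y). Friction 1 N; it stays where left. With the bolt down the nose meets the lip at about 0.003; from 0.014 the nose is past the lip, from 0.022 wholly behind the gate's free edge.
- bolt_lift (a joint): How far the bolt is lifted in its oblong worn guides, m: 0 sagged (it falls back by its own weight, 0.18 kg), 0.015 against the top of the guides. The whole bolt rises straight up, staying level. The nose clears the lip from 0.008.
- bolt_knob (a point): Middle of the bolt's black knob: upright cylinder, 16 mm diameter, 34 mm high, on an 8 mm stem. With the bolt sagged this point is 203 mm above the worktop (knob 186 to 220); guides (175), gate (168) and roof (170) lie below it. It is 9 mm in front of the cage's front posts; from the hinge 175 mm along the gate when shut, 135 mm when drawn. Moves with bolt and gate.
- bolt_nose (a point): Underside of the turned-down nose at the right-hand end of the bolt: a 10 x 8 mm lug reaching 8 mm below the 12 mm zinc bar. Moves with the bolt.
- keeper_lip (a point): Top of the bent-up lip of the zinc keeper on the cage's right front post, 141.5 mm above the worktop, 3 mm thick; fixed to the cage. The keeper is a closed loop round the bolt's end.
- hinge_axis (a point): Point on the gate's vertical hinge axis at 170 mm height, fixed to the cage.
- gate_edge (a point): Top corner of the gate's free (right-hand) edge, 168 mm high; moves with the gate.
- jar_white: White-lidded jar inside the cage, 36 mm diameter, 68 high, origin under its centre. Leave alone.
- jar_blue: Dark-lidded jar inside the cage, 36 mm diameter, 68 high, origin under its centre. Leave alone.
- jar_squat: Squat jar inside the cage, 52 mm diameter, 60 high, origin under its centre. Leave alone.
- beaker: Cloudy plastic beaker, 92 mm across, 104 high, in front of the cage on the hinge side, where a wide-open gate would swing; origin under its centre. Leave alone.
- vial_a: Small vial, 25 mm diameter, 55 high, to the right of the cage; origin under its centre. Leave alone.
- vial_b: Another such vial beside it. Leave alone.
- meter_handheld: Hand-held meter lying on the worktop to the left, 150 x 68 x 32 mm. Leave alone.

How it is judged (in metres and radians):
On the way, in this order (a step that is already met when the one before it is completed fails the run):
1. the bolt is lifted so that its nose clears the bent lip (value of joint bolt_lift above 0.006 m and value of joint bolt_draw below 0.013 m), for 0.05 s.
2. the bolt is drawn until its nose is behind the gate's edge (value of joint bolt_draw above 0.023 m), for 0.1 s.
At the end, for the whole second after the job is handed in: The gate stands still, 18 to 42 degrees (0.32 to 0.74 rad) open, below 0.08 rad/s, held by the fingers (on the knob, the bolt or the gate itself, more than 0.4 N) with nothing else propping it, and the bolt is still drawn at least 21 mm (value of joint gate_swing between 0.32 and 0.74 rad and velocity of joint gate_swing between -0.08 and 0.08 rad/s and value of joint bolt_draw above 0.021 m and contact force between the fingers and gate above 0.4 N and contact force between gate and beaker below 0.2 N and contact force between gate and jar_white below 0.2 N and contact force between gate and jar_blue below 0.2 N and contact force between gate and jar_squat below 0.2 N); the arm keeps its last pose, push and grip.
It fails at once if the bolt is forced through the keeper without being lifted (value of joint bolt_draw between 0.0065 and 0.012 m and value of joint bolt_lift below 0.0035 m).
It fails at once if the gate is flung wide open (past 60 degrees) (value of joint gate_swing above 1.05 rad).
It fails at once if a bystander is pushed more than 40 mm or knocked over (distance of any of jar_white, jar_blue, jar_squat, beaker, vial_a, vial_b, meter_handheld from where it was at the start of the episode above 0.04 m or angle between any of jar_white, jar_blue, jar_squat, beaker, vial_a, vial_b, meter_handheld's own z axis and vertical above 0.5 rad).
It also fails if it takes over 34 s, if anything falls off the work surface, if the arm or the gripper's body presses on something with over 40 N, if the wrist force passes 120 N, or if a joint passes its speed limit or range.

## Working session

There is one attempt and no reset: what is moved stays moved. The work goes in short steps, Python scripts to look and compute and a shell command to move; the robot and the scene stay as the last step left them, time stands still between calls to the robot, and variables do not carry over. Pictures are saved under pics/ and viewed, at most 10 in all, crops included, and the job is handed in when it is done.

```bash
ls; mkdir -p pics; cat > h.py <<'E'
from workcell import env
import numpy as np, cv2
def shot(n,f):
    m=env.camera_model(n); im=env.grab_frame(n); cv2.imwrite(f'pics/{f}.png',im[:,:,::-1]); return im,m
def ray(m,u,v):
    T=np.array(m["camera_from_world"]); R=T[:3,:3]; c=-R.T@T[:3,3]
    d=np.array([(u-m["cx"])/m["fx"],-(v-m["cy"])/m["fy"],-1.]); d=R.T@d
    return c,d/np.linalg.norm(d)
def onz(m,u,v,z):
    c,d=ray(m,u,v); return c+d*(z-c[2])/d[2]
def tri(r):
    A=np.zeros((3,3));b=np.zeros(3)
    for c,d in r:
        P=np.eye(3)-np.outer(d,d);A+=P;b+=P@c
    p=np.linalg.solve(A,b); return p,[np.linalg.norm((np.eye(3)-np.outer(d,d))@(p-c)) for c,d in r]
def proj(m,p):
    q=np.array(m["camera_from_world"])@np.append(p,1); return m["cx"]+m["fx"]*q[0]/-q[2], m["cy"]+m["fy"]*-q[1]/-q[2]
E
python3 - <<'E'
from h import *
a,m=shot("scene","s0"); b,n=shot("side","d0")
print({k:v for k,v in m.items()},n,env.state())
E
```

```text
pics
{'fx': 468.65906206878435, 'fy': 468.65906206878435, 'cx': 253.62793611109748, 'cy': 193.00360420805578, 'camera_from_world': array([[-4.38761711e-01,  8.98538659e-01, -1.07906597e-02,
         1.84640327e+02],
       [-6.72263641e-01, -3.20254720e-01,  6.67456749e-01,
         3.10064573e+02],
       [ 5.96279933e-01,  3.00108633e-01,  7.44570380e-01,
        -1.69404567e+03],
       [ 0.00000000e+00,  0.00000000e+00,  0.00000000e+00,
         1.00000000e+00]])} {'fx': 417.16037491331923, 'fy': 417.16037491331923, 'cx': 253.54517578279317, 'cy': 200.31356836711416, 'camera_from_world': array([[ 4.75544205e-01, -8.79533560e-01, -1.66861243e-02,
        -2.13155176e+02],
       [ 4.26142058e-01,  2.13728632e-01,  8.79046653e-01,
        -3.60985400e+02],
       [-7.69584729e-01, -4.25136201e-01,  4.76443654e-01,
        -9.32759685e+02],
       [ 0.00000000e+00,  0.00000000e+00,  0.00000000e+00,
         1.00000000e+00]])} {'time_s': 0.1, 'qpos': array([-6.88125298e+01,  1.83475653e+01,  8.96992180e+01,  5.58789247e-04,
        7.20438111e+01, -1.14608832e+00]), 'qvel': array([-0.13270728, -0.18063229, -0.07713622,  0.12638635, -0.02200565,
       -0.11485321]), 'effort': array([ 2.03338736e-04, -4.13334167e+01, -2.32509828e+01,  7.27509381e-02,
        4.22123855e-02, -4.39471205e-05]), 'ee_pos': array([ 218.33815151, -531.44719114,  213.20983331]), 'ee_rot': array([-1.79909434e+02, -2.34323345e-03,  2.23333840e+01]), 'force': array([-0.66515251,  0.57635576,  0.1548532 ]), 'torque': array([-0.00396533,  0.04169607, -0.06480334]), 'gripper_force': 0.0, 'gripper_width': 91.24644501611228}
```

View pics/s0.png

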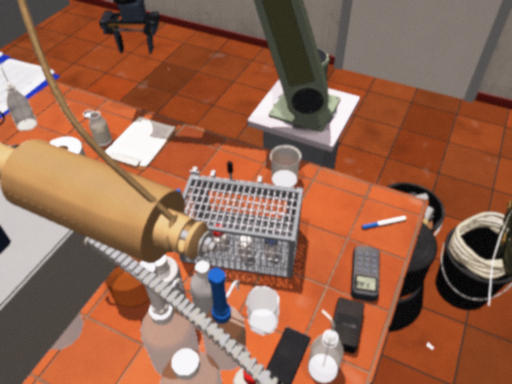

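View pics/d0.png

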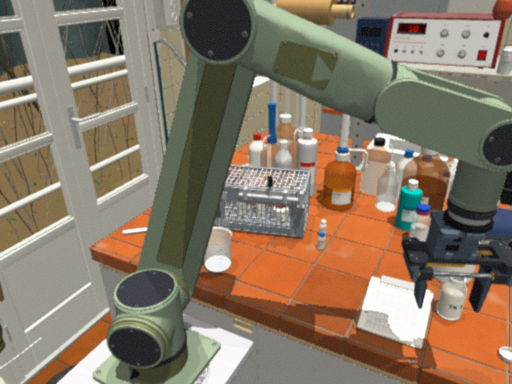

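The scene view (from behind the cage) shows the black knob near (230,168). In the side view it is near (270,182), above the cage's top rail. I'll locate it precisely and view enlarged crops.

```bash
python3 - <<'E'
from h import *
a=cv2.imread('pics/s0.png');b=cv2.imread('pics/d0.png')
def dark(im,x0,x1,y0,y1,t=50):
    m=np.zeros(im.shape[:2],np.uint8); m[y0:y1,x0:x1]=(im[y0:y1,x0:x1].max(2)<t)*1
    n,l,s,c=cv2.connectedComponentsWithStats(m)
    for i in range(1,n):
        if s[i][4]>5: print(s[i],c[i])
dark(a,215,245,150,185);print();dark(b,255,285,165,205)
ca=cv2.resize(a[140:290,170:320],(600,600),interpolation=2)
cb=cv2.resize(b[160:250,205:325],None,fx=5,fy=5,interpolation=2)
cv2.imwrite('pics/ca.png',ca);cv2.imwrite('pics/cb.png',cb)
m=env.camera_model("scene");n=env.camera_model("side")
print(tri([ray(m,230,168),ray(n,270,182)]))
E
```

```text
[228 163   4  10  28] [229.71428571 167.35714286]

[268 177   4  10  27] [269.81481481 181.55555556]
(array([563.08012629,   2.68300817, 200.46560344]), [np.float64(1.2544670069377082), np.float64(1.254467006937644)])
```

View pics/cb.png

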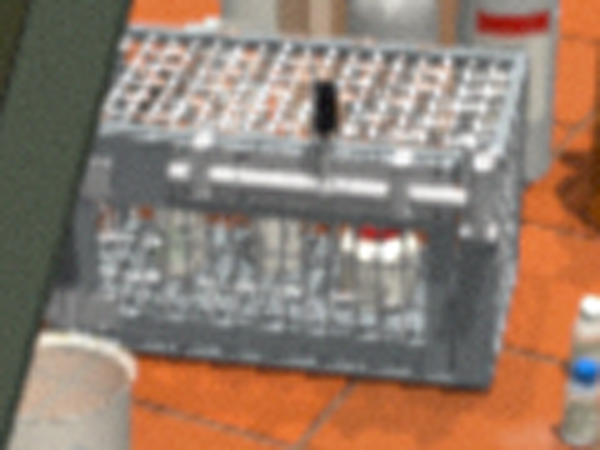

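View pics/ca.png

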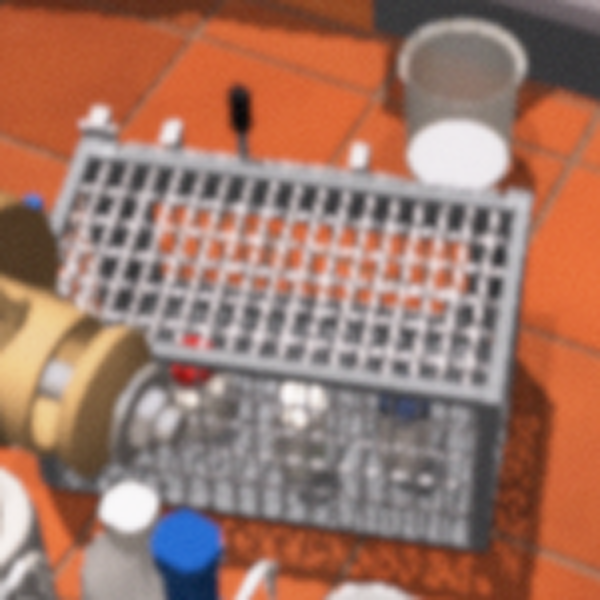

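Crops: knob at scene (229.7,167.4) and side (269.8,181.6). The roof's front corners in the scene view are about (190.5,177.5) at the right post and (302,189) at the hinge post, with a rear corner at (294,238). Next: the cage's yaw, the beaker and the wrist yaw.

```bash
python3 - <<'E'
from h import *
m=env.camera_model("scene");n=env.camera_model("side")
k,e=tri([ray(m,229.7,167.6),ray(n,269.9,181.6)]);print(k,e)
R=onz(m,190.5,177.5,170);L=onz(m,302,189,170);B=onz(m,294,239,170)
print(R,L,B,np.linalg.norm(L-R),np.linalg.norm(B-L))
d=L-R;print("yaw",np.degrees(np.arctan2(-d[0],d[1])),np.degrees(np.arctan2(*(B-L)[1::-1])))
# side corner check: right front top ~ (205+468/5,160+160/5); (tri)
# keeper-side: front-right roof corner
print(proj(n,R),proj(n,L), proj(n,k))
for u,v in [(170+400/4,140+65/4),(170+525/4,140+65/4)]: print("beaker rim",onz(m,u,v,104))
print(env.state()["ee_rot"])
E
```

```text
[563.1262892    2.48414953 201.87399233] [np.float64(0.7476993257598377), np.float64(0.7476993257598791)]
[611.88842826 -88.94315912 170.        ] [524.21655063 190.12304998 170.        ] [678.69313256 232.74206489 170.        ] 292.51377264286685 160.2479166739265
yaw 17.440714535244044 15.42381071010927
(np.float64(303.29095136771747), np.float64(190.5102280158408)) (np.float64(211.7288693470029), np.float64(183.92780055145437)) (np.float64(269.65478245817565), np.float64(181.61400276004682))
beaker rim [386.08969853  37.74967975 104.        ]
beaker rim [346.84995961 120.46933597 104.        ]
[-1.79909434e+02 -2.34323345e-03  2.23333840e+01]
```

```bash
python3 - <<'E'
from h import *
m=env.camera_model("scene");n=env.camera_model("side")
print("gold",tri([ray(m,203,240),ray(n,352,10)]))
E
python3 -m jog '{"jaw":[91,91,91,91,91,91,91,91,91,91],"slide":[[0.4,-0.3,-0.5],[0.95,-0.65,-0.5],[0.95,-0.65,-0.5],[0.95,-0.65,-0.3],[0.95,-0.65,0],[0.95,-0.65,0],[0.95,-0.65,0],[0.95,-0.65,0],[0.95,-0.65,0],[0.95,-0.65,0]],"spin":[0,0,0,0,0,0,0,0,0,0]}' 30
```

```text
gold (array([1053.75360291,   86.28205252,  606.99176226]), [np.float64(147.76078527414248), np.float64(147.7607852741424)])
time_s: 1.1
ee_pos: [397.3, -257.0, 269.1]
ee_rot: [180.0, -0.1, 22.3]
force: [0.1, -0.8, -0.1]
gripper_width: 90.6
gripper_force: 0.0
```

```bash
python3 -m jog '{"jaw":[91,91,91,91,91,91,91,91],"slide":[[0.95,-0.65,0],[0.95,-0.65,0],[0.95,-0.65,0],[0.95,-0.65,0],[0.95,-0.65,0],[0.9,-0.6,0],[0,0,0],[0,0,0]],"spin":[0,0,0,0,0,0,-0.75,0]}'
python3 - <<'E'
from h import *
print(env.state()["ee_pos"],env.state()["ee_rot"])
shot("wrist","w1")
E
```

```text
time_s: 1.9
ee_pos: [509.6, -86.3, 268.7]
ee_rot: [180.0, -0.0, 28.5]
force: [-0.0, -0.2, 0.9]
gripper_width: 91.2
gripper_force: 0.0
[509.63043571 -86.34093664 268.6708282 ] [ 1.79996047e+02 -1.67423990e-02  2.84575570e+01]
```

View pics/w1.png

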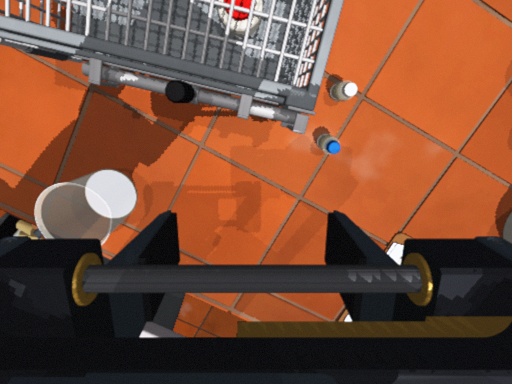

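The wrist view shows the knob's top at about (180,91), the guides near (93,70) and (245,106), and the keeper at (300,122). The spin sign is the reverse of what I assumed. I'll triangulate with all three views.

```bash
python3 - <<'E'
from h import *
m=env.camera_model("scene");n=env.camera_model("side");w=env.camera_model("wrist")
b=cv2.imread('pics/w1.png');mk=np.zeros(b.shape[:2],np.uint8);s=(slice(70,112),slice(158,206))
mk[s]=b[s].max(2)<32
k_,l,st,c=cv2.connectedComponentsWithStats(mk)
for i in range(1,k_):
    if st[i][4]>30: print(st[i],c[i]); u,v=c[i]
k,e=tri([ray(m,229.7,167.6),ray(n,269.9,181.6),ray(w,180,91)]);print(k,e)
print([proj(w,k+[0,0,z]) for z in(-17,0,17)])
# front rail top edge direction: fit roof front bar (bright->) using two hand points at z170
P=onz(w,93,70,165);Q=onz(w,245,106,165);print(P,Q,np.degrees(np.arctan2(-(P-Q)[0],(P-Q)[1])))
E
python3 - <<'E'
import cv2
b=cv2.imread('pics/w1.png');cv2.imwrite('pics/w1c.png',cv2.resize(b[30:150,70:330],None,fx=3,fy=3,interpolation=2))
E
```

```text
[166  81  29  22 402] [180.23631841  92.26368159]
[561.76395347   2.3126277  201.92680823] [np.float64(0.999653243722098), np.float64(1.323172210293755), np.float64(1.3355767831530303)]
[(np.float64(186.0450864553695), np.float64(90.660667613316)), (np.float64(181.28977265492733), np.float64(89.7593857054461)), (np.float64(175.79134259817025), np.float64(88.71725983535467))]
[538.17008068  82.81874624 165.        ] [573.35672118 -44.54830417 165.        ] 15.443438160952399
```

View pics/w1c.png

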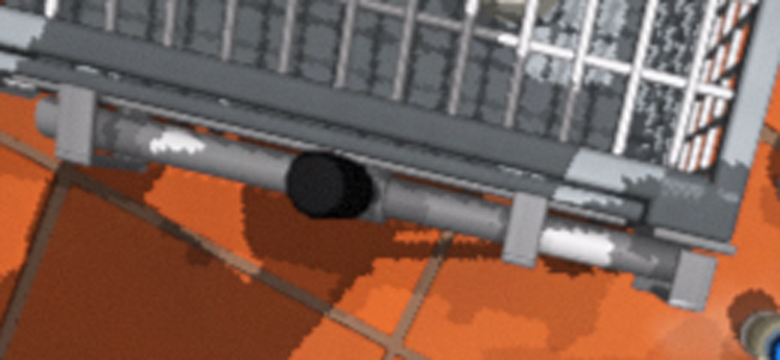

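The crop shows the knob cleanly, with a line through the guides' ends giving the gate's yaw of about 16°. I'll turn to that yaw and go over the knob.

```bash
python3 -m jog '{"jaw":[91,91,91,91,91,91,91],"slide":[[0,0,0],[0,0,0],[0.83,-0.78,0],[0.83,-0.78,0],[0.83,-0.78,0],[0,0,0],[0,0,0]],"spin":[0.78,0.78,0,0,0,0,0]}'
python3 - <<'E'
from h import *
s=env.state();print(s["ee_pos"],s["ee_rot"])
w=env.camera_model("wrist");i,_=shot("wrist","w2")
mk=(i.max(2)<32).astype(np.uint8)
k=np.array([562,2,202]);print(proj(w,k+[0,0,17]),proj(w,k))
E
```

```text
time_s: 2.65
ee_pos: [561.9, -0.1, 268.1]
ee_rot: [180.0, 0.0, 15.8]
force: [0.6, -0.0, -0.1]
gripper_width: 91.1
gripper_force: 0.0
[ 5.61906165e+02 -8.52692385e-02  2.68102793e+02] [1.79976472e+02 3.70698954e-02 1.58027220e+01]
(np.float64(250.5691942038931), np.float64(208.19478602777826)) (np.float64(250.64230355890794), np.float64(201.29154735484593))
```

View pics/w2.png

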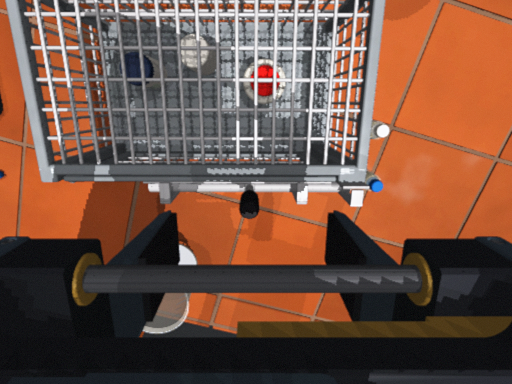

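The knob sits centred between the fingers at (249,204) and the gate is parallel to the jaw line. Descend and grip.

```bash
python3 -m jog '{"jaw":[91,91,91,91,91],"slide":[[0,-0.07,0.7],[0,0,0.7],[0,0,0.7],[0,0,0.7],[0,0,0]],"spin":[0,0,0,0,0]}'
python3 -m jog '{"jaw":[40,20,10,5,5,5,5,5],"slide":[[0,0,0],[0,0,0],[0,0,0],[0,0,0],[0,0,0],[0,0,0],[0,0,0],[0,0,0]],"spin":[0,0,0,0,0,0,0,0]}' 25
```

```text
time_s: 3.2
ee_pos: [559.1, 0.7, 181.6]
ee_rot: [-179.9, 0.4, 15.7]
force: [0.1, -0.1, -0.9]
gripper_width: 91.2
gripper_force: 0.0
time_s: 4.0
ee_pos: [561.7, 2.0, 183.9]
ee_rot: [180.0, 0.0, 15.9]
force: [-0.6, 1.1, -0.7]
gripper_width: 29.5
gripper_force: 0.0
```

```bash
python3 -m jog '{"jaw":[5,5,5,5,5,5],"slide":[[0,0,0],[0,0,0],[0,0,0],[0,0,0],[0,0,0],[0,0,0]],"spin":[0,0,0,0,0,0]}' 25
```

```text
time_s: 4.6
ee_pos: [561.7, 2.0, 183.9]
ee_rot: [-180.0, 0.0, 15.9]
force: [-0.4, -0.6, 0.1]
gripper_width: 15.0
gripper_force: 25.0
```

```bash
python3 -m jog '{"jaw":[5,5,5,5,5,5],"slide":[[0,0,-0.1],[0,0,-0.1],[0,0,-0.1],[0,0,-0.1],[0,0,0],[0,0,0]],"spin":[0,0,0,0,0,0]}' 25
python3 - <<'E'
from h import *
i,m=shot("side","d3"); j,_=shot("scene","s3")
cv2.imwrite('pics/d3c.png',cv2.resize(i[150:250,205:325,::-1],None,fx=5,fy=5,interpolation=2))
print(env.state()["force"],env.state()["ee_pos"])
E
```

```text
time_s: 5.2
ee_pos: [561.8, 2.1, 196.1]
ee_rot: [180.0, -0.0, 15.9]
force: [-0.0, 0.1, -1.6]
gripper_width: 15.6
gripper_force: 25.0
[-0.32775161  0.76608344 -1.55577678] [561.73141355   2.02437648 195.93031134]
```

View pics/d3c.png

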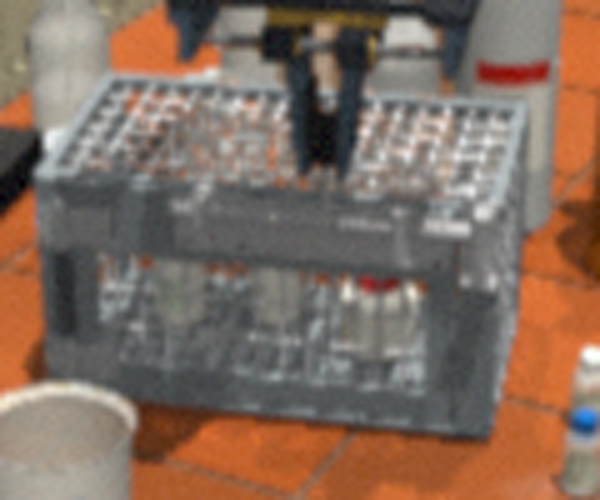

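The fingers hold the knob raised, and the bolt bar sits visibly higher in its guides. The -1.6 N on the tool matches the bolt's weight, so the lift worked. Draw about 34 mm towards the hinge (tool -y).

```bash
python3 -m jog '{"jaw":[5,5,5,5,5,5,5,5,5],"slide":[[0,-0.12,0],[0,-0.15,0],[0,-0.15,0],[0,-0.18,0],[0,-0.18,0],[0,-0.18,0],[0,-0.18,0],[0,0,0],[0,0,0]],"spin":[0,0,0,0,0,0,0,0,0]}' 25
```

```text
time_s: 6.2
ee_pos: [552.2, 35.6, 195.9]
ee_rot: [-180.0, -0.0, 15.9]
force: [0.0, 0.8, -1.8]
gripper_width: 15.2
gripper_force: 25.0
```

```bash
python3 -m jog '{"jaw":[5,5,5,5,5,5,5],"slide":[[-0.1,-0.005,0],[-0.2,-0.01,0],[-0.2,-0.01,0],[-0.2,-0.01,0],[-0.2,-0.01,0],[-0.1,-0.005,0],[0,0,0]],"spin":[0.155,0.31,0.31,0.31,0.31,0.155,0]}' 30
```

```text
time_s: 6.9
ee_pos: [522.6, 30.7, 196.1]
ee_rot: [180.0, -0.0, 3.4]
force: [1.5, -0.1, -1.6]
gripper_width: 15.4
gripper_force: 30.0
```

The 1.5 N pull fits the gate's spring, so the gate is following. Continue.

```bash
python3 -m jog '{"jaw":[5,5,5,5,5,5,5,5,5,5],"slide":[[-0.1,-0.005,0],[-0.2,-0.01,0],[-0.2,-0.01,0],[-0.2,-0.01,0],[-0.2,-0.01,0],[-0.2,-0.01,0],[-0.15,-0.005,0],[-0.1,-0.005,0],[0,0,0],[0,0,0]],"spin":[0.155,0.31,0.31,0.31,0.31,0.31,0.23,0.155,0,0]}' 30
python3 - <<'E'
from h import *
i,m=shot("side","d4"); j,_=shot("scene","s4");
c=np.hstack([cv2.resize(i[150:250,205:325],(400,333)),cv2.resize(j[130:280,160:320],(355,333))])
cv2.imwrite('pics/f4.png',c[:,:,::-1])
E
```

```text
time_s: 7.9
ee_pos: [482.8, 35.3, 196.0]
ee_rot: [180.0, -0.0, -13.2]
force: [2.6, 0.3, -1.6]
gripper_width: 15.0
gripper_force: 30.0
```

View pics/f4.png

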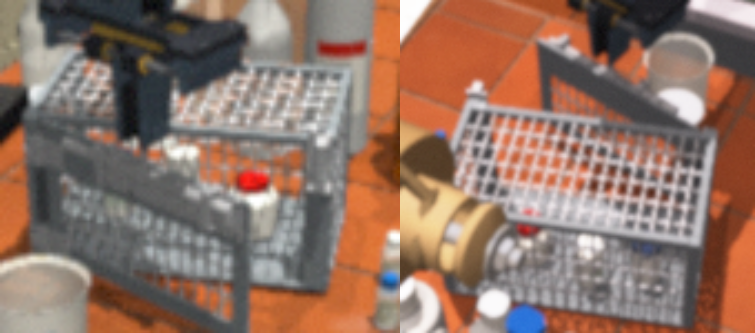

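Both views show the gate about 29° open, held at the knob with the bolt drawn. The jars are unmoved and the beaker is clear. Hand in.

```bash
python3 -m jog '{"jaw":[5,5,5],"slide":[[0,0,0],[0,0,0],[0,0,0]],"spin":[0,0,0]}' 30; python3 -c "
from workcell import env
print(env.job_done())"
```

```text
time_s: 8.3
ee_pos: [482.7, 35.3, 195.9]
ee_rot: [180.0, -0.0, -13.3]
force: [2.2, -0.9, -0.8]
gripper_width: 15.2
gripper_force: 30.0
the job is handed in; nothing more can be done
None
```

I lifted the bolt about 12 mm, drew it about 35 mm and swung the gate to about 29°, where the fingers still hold it at rest by the knob; it was handed in at about 8.3 s, and no verdict came back.

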